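# Close up the ring case and the tool chest

## Task

The jewellery bench is being closed up: using only the fingertips, push the standing-open lid of the blue ring case over until it is fully shut, and push the open top drawer of the wooden chest fully home without slamming it. Do not pick anything up or push the case out of place, do not touch the tin lying in the drawer (it rides in with it), and leave the loose things on the table where they are.

Things in the scene. Friction and masses are not known exactly. Their poses are not given: they have to be found in the camera images.
- ring_case: Blue paper-covered ring case standing loose on the table, 0.32 kg, 113 x 106 x 72 mm when shut (lower part 48 mm high). Origin: centre of its underside. Its front with the small clasp is its -x side, the hinge runs along its +x side at the back. It slides if pushed hard.
- ring_case_lid (a joint): Angle of the case's lid, rad: 0 is shut, 1.57 upright, 1.83 the stop, leaning back. The lid weighs about 0.1 kg; light hinge friction lets it stand by itself anywhere between about 1.0 and 1.6 rad, and it drops shut by itself once tipped forward below about 0.7 rad. It starts between 1.3 and 1.6 rad.
- case_hinge (a point): The lid's hinge line at the middle of the case's back edge, 49 mm above the table. Axes as the case's; the lid turns about y. The lid reaches 106 mm from the hinge and is 23 mm thick; at its start its free edge is about 150 mm above the table, and its outer face stands 35 mm or less behind (+x of) the hinge.
- lid_edge (a point): Middle of the lid's free edge, on its outer (top) face; moves with the lid. Shut, it lies 106 mm in front (-x) of the hinge, 72 mm above the table.
- tool_chest: Fixed oak chest, 176 x 268 mm, 143 mm high, with three drawers one above the other; the middle and bottom ones are shut. Origin: centre of its underside. Its front, with the drawers, is its -x side; the top board juts 6 mm past the shut drawer fronts.
- tool_chest_drawer3 (a joint): How far the top drawer is pulled out, m: 0 fully home, 0.11 fully out. It slides along the chest's x axis; about 0.3 N of friction and light damping, no latch.
- drawer_knob (a point): Outermost (front) point of the top drawer's brass knob, at the middle of the drawer, 112 mm above the table; moves with the drawer. Axes as the chest's. The knob is 16 mm across and stands 20 mm out of the drawer front, so 14 mm past the top board when shut. The front is 244 mm wide, from 97 to 134 mm above the table.
- drawer_tin: Small round grey tin, 58 mm across, 23 mm high, loose in the open top drawer, standing on its floor 101 mm above the table. Origin: centre of its underside. Not to be touched.
- wood_hex: Wooden hexagonal block with a dark band, 56 x 62 x 47 mm, loose on the table. Origin: centre of its underside. To be left alone.
- jade: Dark green bead bracelet, 68 mm across, 11 mm high, loose on the table. Origin: centre of its underside. To be left alone.
- spare_tin: Small round grey tin, 58 mm across, 23 mm high, loose on the table. Origin: centre of its underside. To be left alone.
Things that resemble listed ones, but are neither listed nor needed, are in the scene too. What is meant by the ring_case is not green or red, and is the larger of those in its own colour.

How it is judged:
By the outcome, as a careful person would: the job done as asked, in the order asked, and still so for the second after the job is handed in, with the robot touching nothing.
It also fails if it takes over 64 s, if anything falls off the work surface, if the arm or the gripper's body presses on something with over 40 N, if the wrist force passes 120 N, or if a joint passes its speed limit or range.

## Robot

A 6-joint arm with a two-finger parallel gripper is mounted at the origin on a cart in front of the work surface, level with it; the furniture and walls round the work are solid. World frame = base frame: x ahead of the robot, y to its left, z up, the work surface at z = 0. Lengths are in m, angles in degrees, forces in N, time in s.
With the tool pointing down it reaches from about 0.3 to 0.85 m from the base axis. Payload 4.2 kg.
Tool frame: the origin (TCP) lies at the very end of the fingers, on their centre line; the grasp point (between the pads) lies 19 mm behind it; z points along the fingers, y is the direction in which the jaws open and shut (so a half turn about z gives the same grasp; the last joint's range is limited). The gripper opens to 91 mm and grips with 3 to 60 N. Pads are 32 mm wide; open, the fingers measure 118 mm over their backs; the gripper's body (76 mm by 178 mm) begins 60 mm behind the grasp point.
Start: joints at [-77.12, 18.312, 89.639, -0, 72.044, -1.146], TCP at [0.139, -0.558, 0.214] pointing down, gripper open.
Joint ranges: [-177.97, 177.97], [-48.28, 115.42], [12.27, 149.76], [-77.06, 257.06], [2.81, 150.46], [-146.56, 146.56]. Speed limits (degrees/s): [147.25, 147.25, 180, 180, 180, 180].

## Interface

Orientations are given as [roll, pitch, yaw] about the fixed x, y, z axes, in that order (R = Rz(yaw) Ry(pitch) Rx(roll)).
In Python, from station import status, viewer, ctrl, search_frame gives the robot as it stands.
- The arm moves only by the tool step_arm, never from a script. Its arguments are lists of equal length, an entry for each row: "travel": the shift along the tool's x, y, z in mm, a list of three; "yaw": the turn about the tool's z in degrees. In form: {"travel": [[dx, dy, dz], ...], "yaw": [yaw, ...]}. A call has exactly 5 rows; each row shifts and turns the commanded pose from where the row before left it, along the tool's axes as they then stand; what a row does not reach is not made up. A row lasts 1/10 s, in which the tool goes at most 50 mm and 8.59 degrees, less where a joint would pass 70% of its speed; a pose out of reach is approached as far as the arm can. A call with a gripper value outside its range is refused whole. "grip" is the finger opening in mm, from 0 to 91.2, set as the call begins (left out, the last holds). The fingers move at their own pace and stop on an object; "force" is the grip in N (left out, the last holds). Time passes only in rows, so rows that do not move let the fingers close, or fill a call up. It gives the time, the measured TCP pose, the force and the opening at its end, in the units of the state.
- status.observe(): the state, without advancing time (a new reading comes with each control period).
- viewer.read_camera(name): name is "scene" or "top" or "wrist"; returns (picture, depth): 400x640x3 uint8, red, green, blue; 400x640 float32, m along the optical axis (not along the pixel's ray), 0 where there is no reading.
- viewer.camera_model(name): a dict with "K" (3x3 intrinsics, pixels), "R" (3x3) and "t" (3): a world point X has camera coordinates R X + t. Camera axes: x right, y down, z forward; pixel columns grow to the right and rows downward; lengths in m; the calibration is good to about 2 mm. A picture is of the moment at which its call begins: read the wrist's pose just before it. camera_model takes no time and is no camera call; for the wrist camera it gives the pose at the moment of the call.
- ctrl.finish_job(): hands the job in, once; it reports no verdict.
Trained networks look in the newest picture that a camera, given by its name, has taken for a name from the list of things; names that differ only in an ending like _2 or _b are one class to them, and where a whole thing is asked for, a point or a joint stands for the part that bears it (a point fixed in the world has none). Each returns a list of dicts, best first, with "p" (0 to 1); they miss things now and then, are a little off and sometimes report something else, mostly with a low value. They report only what shows in the picture. A call takes as long as a camera call. They do not tell look-alikes from the thing itself.
- search_frame(query, camera): "point" ([x, y, z] in m, in the coordinates of the camera as it stood for that picture, good to about 4 mm: the middle of the surface that is visible of it).
The state is a dict: "time": time; "joint_positions": joint angles; "joint_vel": joint speeds; "joint_efforts": joint torques, N m; "tool_pos": TCP position; "eef_rot": TCP orientation; "wrist_force": force on the tool from outside, world axes, zero at the start; "ft_torque": the same for the moment, N m; "width": finger opening in m.
Only numpy, scipy, OpenCV 4.12 (cv2) and the standard library are available. Lean on these libraries where they do the work, as an engineer would, in place of code of your own. Each camera call takes 0.05 s, during which the arm holds its last target.

## Working session

There is one attempt and no reset: what is moved stays moved. The work goes in short steps, Python scripts to look and compute and a tool call to move; the robot and the scene stay as the last step left them, time stands still between calls to the robot, and variables do not carry over. Pictures are saved under pics/ and viewed, and the job is handed in when it is done.

Besides the shell and the picture viewer there is one more tool, called after "Call:" as a command line: name --pt "numbers of a row" for each row, then --argument value for the rest. step_arm: Moves the arm, as the interface text tells. Its arguments: {"type":"object","properties":{"travel":{"type":"array","items":{"type":"array","items":{"type":"number"}}},"yaw":{"type":"array","items":{"type":"number"}},"grip":{"type":"number"},"force":{"type":"number"}},"required":["travel","yaw"]}

```bash
mkdir -p pics; ls
python3 - <<'E'
from station import status, viewer, ctrl, search_frame
import cv2,numpy as np
s=status.observe(); print({k:np.round(v,3) for k,v in s.items()})
for n in ("scene","top"):
    p,d=viewer.read_camera(n); cv2.imwrite(f"pics/{n}0.png",p[:,:,::-1]); np.save(f"{n}_d0.npy",d)
    m=viewer.camera_model(n); R=np.array(m["R"]);t=np.array(m["t"])
    print(n,np.round(-R.T@t,3),np.round(m["K"],1).tolist())
    for q in ("ring_case","tool_chest","drawer_knob","drawer_tin","wood_hex","jade","spare_tin"):
        for r in search_frame(q,n)[:4]:
            c=np.array(r["point"]); px=np.array(m["K"])@c; print(q,round(r["p"],2),np.round(R.T@(c-t),3),np.round(px[:2]/px[2]))
E
```

```text
pics
{'time': np.float64(0.0), 'joint_positions': array([-7.7122e+01,  1.8349e+01,  8.9706e+01, -1.0000e-03,  7.2044e+01,
       -1.1470e+00]), 'joint_vel': array([ 0.024,  0.069,  0.114,  0.04 ,  0.027, -0.108]), 'joint_efforts': array([ -0.   , -41.246, -23.198,   0.073,   0.046,  -0.   ]), 'tool_pos': array([ 0.139, -0.557,  0.213]), 'eef_rot': array([-1.79901e+02, -1.00000e-03,  1.40250e+01]), 'wrist_force': array([-0.282, -0.717,  0.31 ]), 'ft_torque': array([-0.022, -0.043,  0.009]), 'width': np.float64(0.091)}
scene [0.055 0.758 0.789] [[412.1, 0.0, 322.1], [0.0, 412.1, 199.5], [0.0, 0.0, 1.0]]
ring_case 0.96 [ 0.683 -0.17   0.068] [316. 152.]
ring_case 0.8 [ 0.364 -0.116  0.057] [400. 196.]
ring_case 0.77 [ 0.526 -0.274  0.046] [374. 156.]
ring_case 0.56 [ 0.546 -0.146  0.04 ] [349. 175.]
tool_chest 0.85 [0.626 0.299 0.144] [224. 226.]
drawer_knob 0.9 [0.552 0.243 0.101] [267. 236.]
wood_hex 0.98 [ 0.408 -0.005  0.037] [368. 218.]
jade 0.58 [ 0.352 -0.277  0.007] [423. 182.]
spare_tin 0.63 [0.362 0.266 0.027] [330. 297.]
top [0.429 0.007 1.024] [[367.3, 0.0, 318.4], [0.0, 367.3, 201.1], [0.0, 0.0, 1.0]]
ring_case 0.93 [ 0.694 -0.2    0.071] [399. 142.]
ring_case 0.77 [ 0.533 -0.287  0.051] [432. 202.]
ring_case 0.71 [ 0.524 -0.152  0.029] [380. 207.]
ring_case 0.59 [ 0.368 -0.142  0.056] [379. 266.]
tool_chest 0.74 [0.637 0.245 0.144] [225. 157.]
drawer_knob 0.76 [0.549 0.242 0.101] [229. 195.]
drawer_tin 0.51 [ 0.353 -0.276  0.013] [426. 270.]
drawer_tin 0.44 [0.565 0.324 0.124] [194. 188.]
wood_hex 0.57 [ 0.413 -0.019  0.043] [332. 248.]
jade 0.51 [ 0.354 -0.278  0.009] [427. 270.]
spare_tin 0.82 [0.368 0.26  0.022] [228. 265.]
```

View pics/scene0.png

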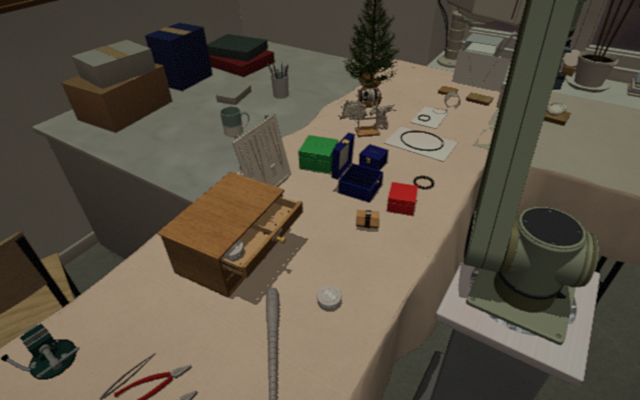

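View pics/top0.png

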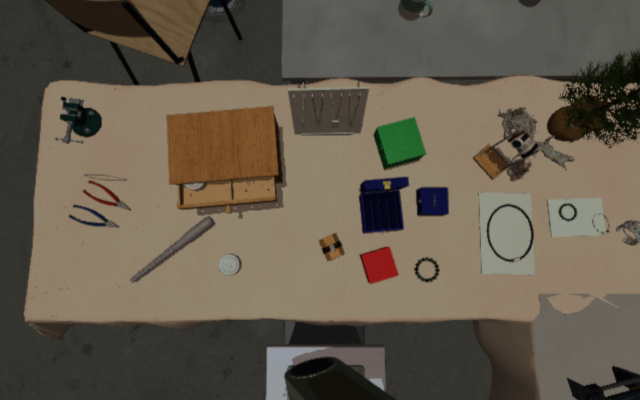

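Run:
```python
import cv2
a=cv2.imread("pics/scene0.png")[110:250,250:470]; b=cv2.imread("pics/top0.png")[110:300,340:470]
cv2.imwrite("pics/cropA.png",cv2.resize(a,None,fx=3.6,fy=3.6,interpolation=cv2.INTER_CUBIC))
cv2.imwrite("pics/cropB.png",cv2.resize(b,None,fx=3,fy=3,interpolation=cv2.INTER_CUBIC))
```

```text
(no output)
```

View pics/cropA.png

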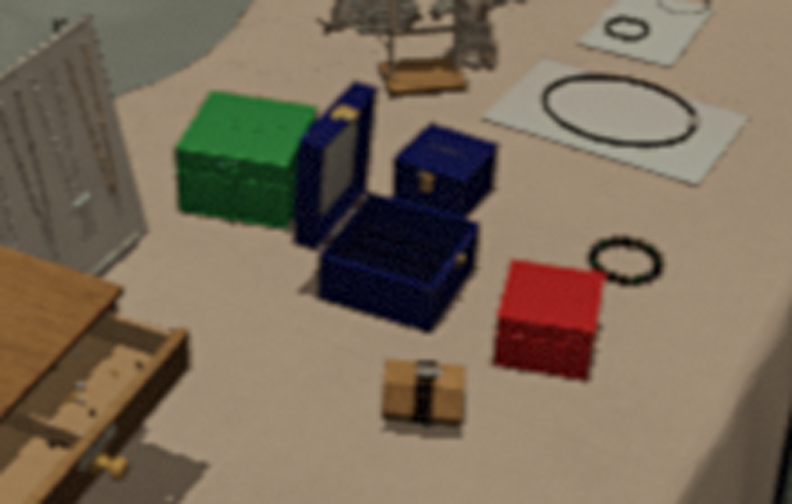

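View pics/cropB.png

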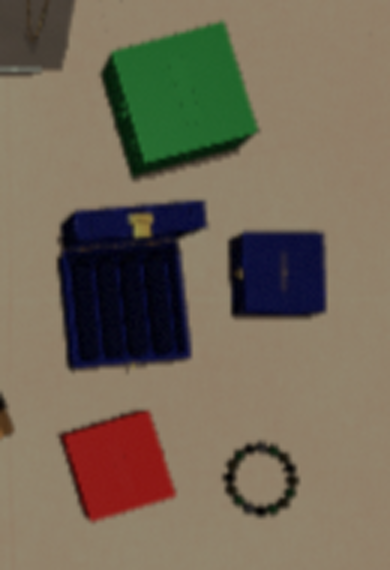

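The blue candidates are the open one, top (382,205) / scene (360,180), and the small shut one, top (432,202) / scene (374,156). The ring case is the open one: it is clearly the larger, and the crop shows the clasp side facing the robot. Green (399,142) and red (379,266) are ruled out by colour. Next I measure its geometry and the knob from depth.

```bash
cat > h.py <<'E'
import numpy as np,cv2
from station import status, viewer, ctrl, search_frame
def cloud(n,d):
    m=viewer.camera_model(n);K=np.array(m["K"]);R=np.array(m["R"]);t=np.array(m["t"])
    v,u=np.mgrid[:400,:640]; c=np.stack([(u-K[0,2])/K[0,0]*d,(v-K[1,2])/K[1,1]*d,d],-1)
    return (c-t)@R
E
python3 - <<'E'
from h import *
for n in ("scene","top"):
    d=np.load(n+"_d0.npy"); P=cloud(n,d); p=cv2.imread(f"pics/{n}0.png").astype(int)
    b,g,r=p[...,0],p[...,1],p[...,2]
    blue=(b>1.6*r)&(b>1.6*g)&(b>25)&(d>0)
    X=P[blue]; X=X[(X[:,0]>.4)&(X[:,0]<.72)&(X[:,1]>-.24)&(X[:,1]<-.05)]
    print(n,len(X),"ext",X.min(0).round(3),X.max(0).round(3))
    hi=X[X[:,2]>.1]; print(" lid hi",len(hi),hi.min(0).round(3),hi.max(0).round(3))
    for z0,z1 in ((.06,.08),(.08,.1),(.1,.12),(.12,.14),(.14,.17)):
        q=X[(X[:,2]>z0)&(X[:,2]<z1)]
        if len(q): print("  z",z0,len(q),q.min(0).round(3),q.max(0).round(3))
    lo=X[(X[:,2]>.035)&(X[:,2]<.056)]
    if n=="top":
        for Y,nm in ((hi,"lid"),(lo,"base")):
            rc=cv2.minAreaRect(Y[:,:2].astype(np.float32)); print(nm,np.round(cv2.boxPoints(rc),3).tolist(),np.round(rc[1],3),round(rc[2],1))
    gr=(g>1.5*r)&(g>1.5*b)&(g>40); G=P[gr&(P[...,0]>.55)&(P[...,1]<-.1)&(P[...,1]>-.3)]
    print(" green",np.percentile(G,1,0).round(3),np.percentile(G,99,0).round(3))
    reg=(P[...,0]>.3)&(P[...,0]<.9)&(P[...,1]>-.12)&(P[...,1]<.12)&(d>0)&(P[...,2]<.4)
    S=P[reg&(P[...,2]>.08)]; print(" stand",S.min(0).round(3),S.max(0).round(3))
    # chest top / drawer front
    C=P[(np.abs(P[...,2]-.143)<.006)&(P[...,1]>.08)&(P[...,0]>.4)&(P[...,0]<.85)&(P[...,1]<.5)]
    rc=cv2.minAreaRect(C[:,:2].astype(np.float32)); print(" chest",np.round(cv2.boxPoints(rc),3).tolist(),np.round(rc[1],3),round(rc[2],1))
    kb=P[(P[...,2]>.1)&(P[...,2]<.125)&(P[...,1]>.17)&(P[...,1]<.3)&(P[...,0]<.58)&(P[...,0]>.45)]
    i=kb[:,0].argsort()[:8]; print(" knob",kb[i].round(3).tolist())
    F=P[(P[...,2]>.126)&(P[...,2]<.138)&(P[...,1]>.08)&(P[...,1]<.4)&(P[...,0]<.60)&(P[...,0]>.45)]
    print(" front",F.min(0).round(3),F.max(0).round(3))
    if len(F)>20:
        rc=cv2.minAreaRect(F[:,:2].astype(np.float32)); print(np.round(cv2.boxPoints(rc),3).tolist(),np.round(rc[1],3))
E
```

```text
scene 961 ext [ 0.452 -0.21   0.004] [ 0.578 -0.091  0.159]
 lid hi 192 [ 0.552 -0.201  0.1  ] [ 0.577 -0.093  0.159]
  z 0.06 14 [ 0.555 -0.202  0.062] [ 0.578 -0.094  0.079]
  z 0.08 32 [ 0.556 -0.2    0.08 ] [ 0.577 -0.091  0.1  ]
  z 0.1 35 [ 0.556 -0.198  0.1  ] [ 0.577 -0.093  0.119]
  z 0.12 34 [ 0.555 -0.201  0.121] [ 0.574 -0.093  0.14 ]
  z 0.14 123 [ 0.552 -0.195  0.14 ] [ 0.577 -0.094  0.159]
 green [ 0.631 -0.253  0.006] [ 0.745 -0.142  0.075]
 stand [ 0.532 -0.119  0.08 ] [0.803 0.12  0.213]
 chest [[0.5669999718666077, 0.38100001215934753], [0.5929999947547913, 0.06700000166893005], [0.7710000276565552, 0.0820000022649765], [0.7459999918937683, 0.39500001072883606]] [0.179 0.315] 4.6
 knob [[0.499, 0.244, 0.112], [0.499, 0.246, 0.117], [0.5, 0.246, 0.113], [0.5, 0.237, 0.119], [0.5, 0.242, 0.113], [0.5, 0.241, 0.118], [0.501, 0.244, 0.118], [0.501, 0.237, 0.111]]
 front [0.51  0.116 0.126] [0.598 0.381 0.138]
[[0.5080000162124634, 0.11599999666213989], [0.5960000157356262, 0.11500000208616257], [0.5979999899864197, 0.38100001215934753], [0.5099999904632568, 0.381999999
[... 729 characters left out ...]
9  0.06 ] [ 0.753 -0.147  0.075]
 stand [ 0.553 -0.118  0.08 ] [0.802 0.12  0.21 ]
 chest [[0.5699999928474426, 0.38100001215934753], [0.5960000157356262, 0.06599999964237213], [0.7720000147819519, 0.08100000023841858], [0.746999979019165, 0.39500001072883606]] [0.177 0.316] 4.7
 knob [[0.502, 0.242, 0.118], [0.502, 0.24, 0.116], [0.502, 0.245, 0.116], [0.502, 0.235, 0.115], [0.502, 0.238, 0.114], [0.504, 0.242, 0.119], [0.504, 0.238, 0.117], [0.504, 0.235, 0.116]]
 front [0.513 0.114 0.126] [0.599 0.379 0.138]
[[0.5090000033378601, 0.3720000088214874], [0.5339999794960022, 0.1080000028014183], [0.6079999804496765, 0.11500000208616257], [0.5830000042915344, 0.3790000081062317]] [0.075 0.265]
```

Run:
```python
import cv2
b=cv2.imread("pics/top0.png")[95:225,155:295]
cv2.imwrite("pics/cropC.png",cv2.resize(b,None,fx=4.5,fy=4.5,interpolation=cv2.INTER_CUBIC))
```

```text
(no output)
```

View pics/cropC.png

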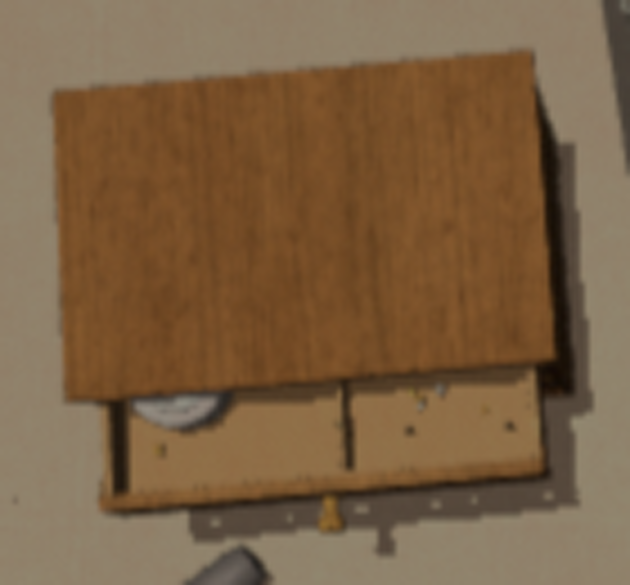

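The top view puts the case yaw at about +5° and the chest at about +4.7°. The lid's outer face is at x≈0.580 and its top edge at z≈0.155. The knob tip is at about (0.501, 0.241, 0.115), and the drawer tin sits at the left rear of the drawer. I'll check the display stand's clearance before moving in.

Run:
```python
from h import *
for n in ("scene","top"):
    d=np.load(n+"_d0.npy"); P=cloud(n,d)
    S=P[(P[...,0]>.59)&(P[...,0]<.85)&(P[...,1]>-.14)&(P[...,1]<.06)&(d>0)]
    for z0 in np.arange(.02,.22,.03):
        q=S[(S[:,2]>z0)&(S[:,2]<z0+.03)]
        if len(q): print(n,round(z0,2),len(q),np.percentile(q,2,0).round(3),np.percentile(q,98,0).round(3))
```

```text
scene 0.02 228 [ 0.739 -0.105  0.021] [0.749 0.015 0.049]
scene 0.05 314 [ 0.743 -0.105  0.051] [0.755 0.045 0.079]
scene 0.08 377 [ 0.749 -0.101  0.081] [0.762 0.058 0.109]
scene 0.11 378 [ 0.757 -0.102  0.11 ] [0.768 0.056 0.139]
scene 0.14 398 [ 0.762 -0.101  0.14 ] [0.774 0.057 0.169]
scene 0.17 418 [ 0.768 -0.101  0.17 ] [0.78  0.056 0.199]
scene 0.2 153 [ 0.775 -0.101  0.2  ] [0.797 0.059 0.209]
top 0.02 330 [ 0.741 -0.101  0.021] [0.75  0.056 0.049]
top 0.05 350 [ 0.747 -0.1    0.051] [0.757 0.056 0.079]
top 0.08 396 [ 0.752 -0.101  0.081] [0.763 0.057 0.109]
top 0.11 430 [ 0.759 -0.1    0.111] [0.769 0.056 0.14 ]
top 0.14 473 [ 0.766 -0.1    0.141] [0.775 0.057 0.169]
top 0.17 557 [ 0.771 -0.1    0.171] [0.797 0.058 0.199]
top 0.2 246 [ 0.779 -0.099  0.2  ] [0.797 0.056 0.208]
```

Call:
step_arm --pt "0 0 -20" --pt "0 0 -20" --pt "0 0 -10" --pt "20 -10 0" --pt "20 -15 0" --yaw '[-8,-8,-8,-8,-8]' --grip 0 --force 20

```text
time: 1.3
tool_pos: [0.1525, -0.5131, 0.264]
eef_rot: [179.9, 0.0, 54.3]
wrist_force: [-0.0, -0.8, -0.3]
width: 0.0544
```

Call:
step_arm --pt "30 20 0" --pt "30 25 0" --pt "30 25 0" --pt "20 30 0" --pt "15 35 0" --yaw '[-8.2,-8.2,-8.2,-8.2,-8]'

```text
time: 1.8
tool_pos: [0.3257, -0.438, 0.2643]
eef_rot: [180.0, 0.0, 95.1]
wrist_force: [-0.2, 0.0, -0.2]
width: 0.0141
```

Call:
step_arm --pt "30 34 0" --pt "30 34 0" --pt "30 34 0" --pt "30 34 0" --pt "30 34 0" --yaw '[0,0,0,0,0]'

```text
time: 2.3
tool_pos: [0.4826, -0.2736, 0.2641]
eef_rot: [180.0, 0.0, 94.8]
wrist_force: [-0.2, -0.3, 0.2]
width: 0.0003
```

Call:
step_arm --pt "30 34 0" --pt "30 34 0" --pt "25 34 0" --pt "20 34 0" --pt "0 0 0" --yaw '[0,0,0,0,0]'

```text
time: 2.8
tool_pos: [0.6114, -0.1557, 0.2629]
eef_rot: [179.9, -0.1, 95.1]
wrist_force: [0.3, -1.2, -0.5]
width: 0.0001
```

Call:
step_arm --pt "13 12 0" --pt "0 0 20" --pt "0 0 30" --pt "0 0 20" --pt "0 0 0" --yaw '[0,0,0,0,0]'

```text
time: 3.3
tool_pos: [0.6167, -0.1448, 0.191]
eef_rot: [-179.6, -0.1, 94.8]
wrist_force: [-0.5, -0.4, 0.7]
width: 0.0006
```

Run:
```python
from h import *
s=status.observe(); print(s["tool_pos"],s["eef_rot"])
p,d=viewer.read_camera("scene"); np.save("s1.npy",d)
cv2.imwrite("pics/s1.png",cv2.resize(p[80:240,230:450,::-1],None,fx=3.6,fy=3.6,interpolation=cv2.INTER_CUBIC))
```

```text
[ 0.61673966 -0.1447989   0.19097071] [-1.79635865e+02 -1.23645190e-01  9.47641051e+01]
```

View pics/s1.png

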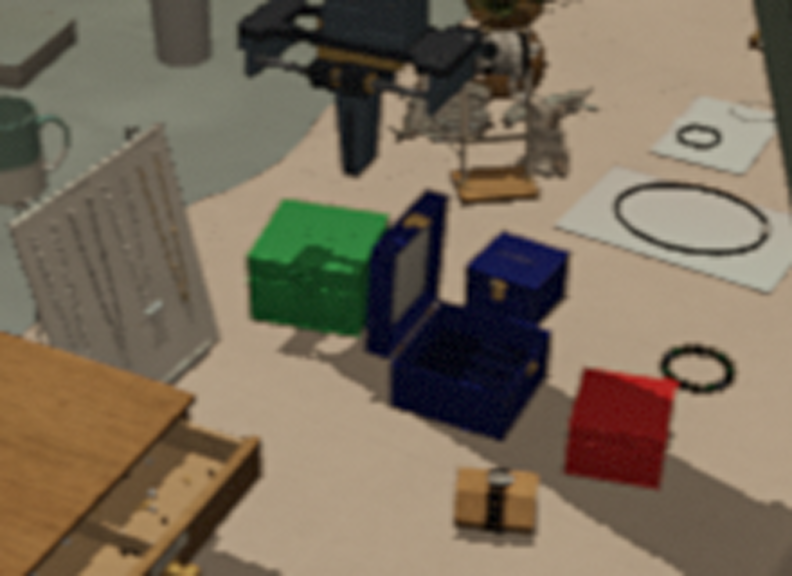

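The closed fingertips hang behind the lid, with the tip at crop (360,170), clear of it. I'll lower them to about z=0.13 and push slowly toward -x.

Call:
step_arm --pt "0 0 20" --pt "0 0 20" --pt "0 0 15" --pt "0 0 7" --pt "0 0 0" --yaw '[0,0,0,0,0]'

```text
time: 3.85
tool_pos: [0.6192, -0.1453, 0.1324]
eef_rot: [180.0, 0.0, 94.8]
wrist_force: [0.3, -1.1, 0.3]
width: 0.0004
```

Call:
step_arm --pt "0 -4 0" --pt "0 -4 0" --pt "0 -4 0" --pt "0 -3 0" --pt "0 -3 0" --yaw '[0,0,0,0,0]'

```text
time: 4.35
tool_pos: [0.6008, -0.1466, 0.1323]
eef_rot: [180.0, 0.0, 94.8]
wrist_force: [-0.2, 0.3, 0.0]
width: 0.0006
```

Call:
step_arm --pt "0 -3 0" --pt "0 -3 0" --pt "0 -3 0" --pt "0 -3 0" --pt "0 -3 0" --yaw '[0,0,0,0,0]'

```text
time: 4.85
tool_pos: [0.5862, -0.1478, 0.1321]
eef_rot: [180.0, 0.0, 94.8]
wrist_force: [0.6, -0.4, 0.6]
width: 0.0009
```

Call:
step_arm --pt "0 -3 0" --pt "0 -3 0" --pt "0 -3 0" --pt "0 -3 0" --pt "0 -3 0" --yaw '[0,0,0,0,0]'

```text
time: 5.35
tool_pos: [0.5709, -0.1491, 0.1319]
eef_rot: [-180.0, 0.0, 94.8]
wrist_force: [0.3, 0.1, 1.0]
width: 0.0002
```

```bash
cat > snap.py <<'E'
from h import *
import sys
n,name,u0,v0,u1,v1,f=sys.argv[1],sys.argv[2],*map(float,sys.argv[3:])
s=status.observe(); print(s["time"],s["tool_pos"].round(4) if hasattr(s["tool_pos"],"round") else s["tool_pos"])
p,d=viewer.read_camera(n); np.save(name+".npy",d); cv2.imwrite(f"{name}_full.png",p[:,:,::-1])
cv2.imwrite(f"pics/{name}.png",cv2.resize(p[int(v0):int(v1),int(u0):int(u1),::-1],None,fx=f,fy=f,interpolation=cv2.INTER_CUBIC))
E
python3 snap.py scene s2 270 90 450 220 4
```

```text
5.35 [ 0.5709 -0.1491  0.1319]
```

View pics/s2.png

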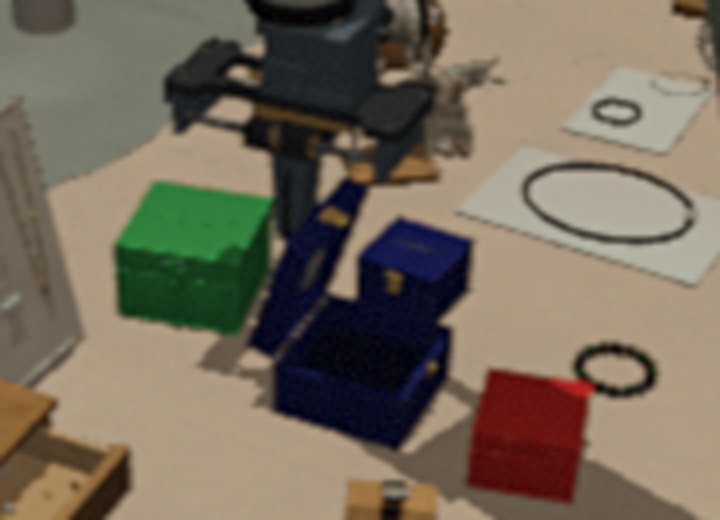

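The lid is tipping forward at crop (310,260) and the case hasn't moved. Continuing.

Call:
step_arm --pt "0 -4 0" --pt "0 -4 0" --pt "0 -4 0" --pt "0 -4 0" --pt "0 -4 0" --yaw '[0,0,0,0,0]'

```text
time: 5.9
tool_pos: [0.5508, -0.1508, 0.1319]
eef_rot: [-180.0, 0.0, 94.8]
wrist_force: [0.2, -0.6, -0.2]
width: 0.0004
```

Call:
step_arm --pt "0 -4 1" --pt "0 -4 1" --pt "0 -4 1" --pt "0 -4 1" --pt "0 -4 1" --yaw '[0,0,0,0,0]'

```text
time: 6.4
tool_pos: [0.5309, -0.1525, 0.1268]
eef_rot: [-180.0, 0.0, 94.8]
wrist_force: [-0.0, -0.2, 0.4]
width: 0.0008
```

Call:
step_arm --pt "0 -4 1" --pt "0 -4 1" --pt "0 -4 1" --pt "0 -4 1" --pt "0 -4 1" --yaw '[0,0,0,0,0]'

```text
time: 6.9
tool_pos: [0.511, -0.1541, 0.1219]
eef_rot: [-180.0, 0.0, 94.8]
wrist_force: [0.3, -0.5, 0.5]
width: 0.0007
```

```bash
python3 snap.py scene s3 270 90 450 220 4
```

```text
6.9 [ 0.511  -0.1541  0.1219]
```

View pics/s3.png

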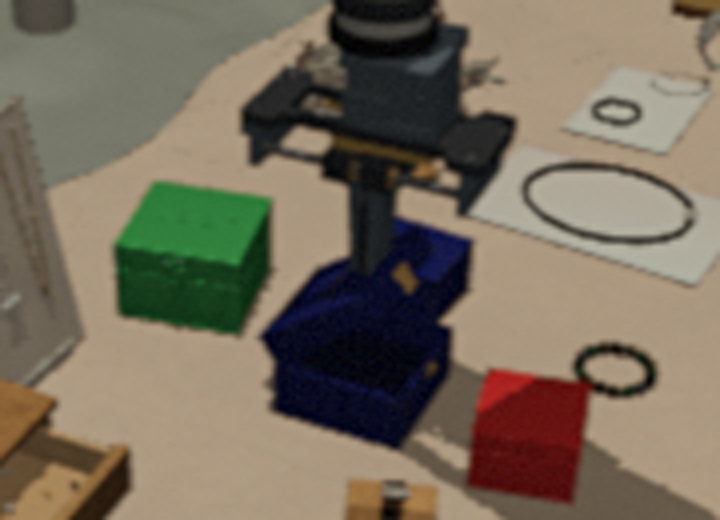

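Call:
step_arm --pt "0 -3 3" --pt "0 -3 4" --pt "0 -3 4" --pt "0 -3 4" --pt "0 -2 4" --yaw '[0,0,0,0,0]'

```text
time: 7.45
tool_pos: [0.497, -0.1552, 0.1025]
eef_rot: [-180.0, -0.0, 94.8]
wrist_force: [-0.8, -0.3, 0.2]
width: 0.0003
```

```bash
python3 snap.py scene s4 270 90 450 220 4
```

```text
7.45 [ 0.497  -0.1552  0.1025]
```

View pics/s4.png

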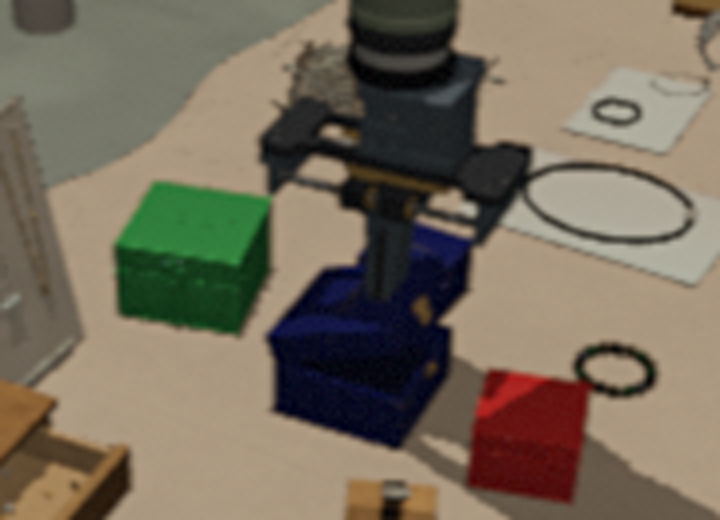

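The lid is riding down under the tip and is nearly shut. I'll lower gently to its shut height of 72 mm.

Call:
step_arm --pt "0 0 5" --pt "0 0 5" --pt "0 0 5" --pt "0 0 5" --pt "0 0 4" --yaw '[0,0,0,0,0]'

```text
time: 8.0
tool_pos: [0.4974, -0.1552, 0.0784]
eef_rot: [-180.0, -0.0, 94.8]
wrist_force: [-0.4, -0.4, 0.1]
width: 0.0006
```

Call:
step_arm --pt "0 0 2" --pt "0 0 1" --pt "0 0 1" --pt "0 0 1" --pt "0 0 1" --yaw '[0,0,0,0,0]'

```text
time: 8.5
tool_pos: [0.4976, -0.1553, 0.073]
eef_rot: [180.0, 0.0, 94.8]
wrist_force: [-0.4, -0.7, -0.0]
width: 0.0001
```

Call:
step_arm --pt "0 0 1" --pt "0 0 1" --pt "0 0 0" --pt "0 0 0" --pt "0 0 0" --yaw '[0,0,0,0,0]'

```text
time: 9.0
tool_pos: [0.4975, -0.1553, 0.0722]
eef_rot: [180.0, 0.0, 94.8]
wrist_force: [-2.4, 0.6, 8.4]
width: 0.0004
```

```bash
python3 snap.py scene s5 270 90 450 220 4
```

```text
9.0 [ 0.4975 -0.1553  0.0722]
```

View pics/s5.png

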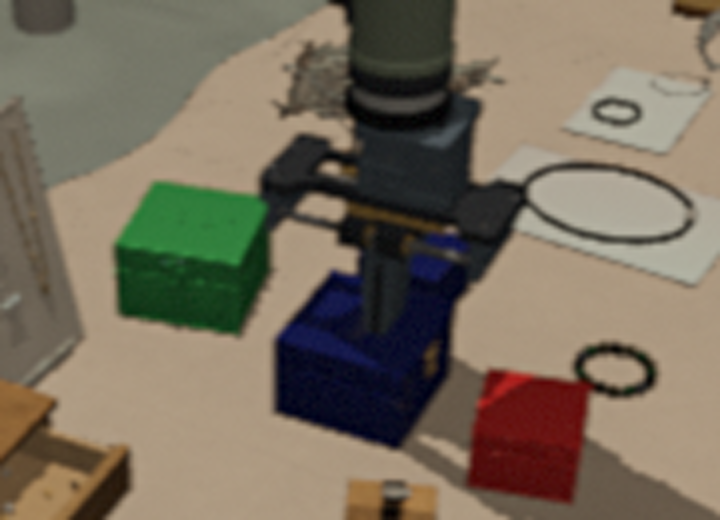

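The lid is shut: the tip reads 72.2 mm with 8 N of reaction, and the lid sits flush in the crop at (365,330). I'll lift off and go to the drawer.

Call:
step_arm --pt "0 0 -10" --pt "0 0 -25" --pt "0 0 -35" --pt "0 0 -40" --pt "0 0 -30" --yaw '[0,0,0,0,0]'

```text
time: 9.55
tool_pos: [0.498, -0.1555, 0.2138]
eef_rot: [179.8, 0.1, 94.8]
wrist_force: [0.4, -0.2, -0.3]
width: 0.0005
```

Call:
step_arm --pt "20 -4 -10" --pt "40 -4 0" --pt "40 -4 0" --pt "40 0 0" --pt "40 0 0" --yaw '[0,0,0,0,0]'

```text
time: 10.05
tool_pos: [0.47, 0.0244, 0.2215]
eef_rot: [179.9, 0.0, 94.8]
wrist_force: [0.8, 0.2, 0.5]
width: 0.0003
```

Call:
step_arm --pt "45 0 0" --pt "45 0 0" --pt "45 0 0" --pt "40 0 0" --pt "20 0 0" --yaw '[0,0,0,0,0]'

```text
time: 10.55
tool_pos: [0.4534, 0.2204, 0.2214]
eef_rot: [180.0, -0.1, 95.0]
wrist_force: [0.9, -0.2, -0.1]
width: 0.0008
```

```bash
python3 snap.py top t1 155 95 475 305 2.4
python3 - <<'E'
from h import *
m=viewer.camera_model("top");R=np.array(m["R"]);t=np.array(m["t"])
for q in ("drawer_knob","ring_case","wood_hex","jade","spare_tin"):
    for r in search_frame(q,"top")[:2]: print(q,round(r["p"],2),np.round(R.T@(np.array(r["point"])-t),3))
P=cloud("top",np.load("t1.npy")); 
kb=P[(P[...,2]>.1)&(P[...,2]<.125)&(P[...,1]>.17)&(P[...,1]<.3)&(P[...,0]<.58)&(P[...,0]>.45)]
i=kb[:,0].argsort()[:8]; print(" knob",kb[i].round(3).tolist())
p=cv2.imread("t1_full.png").astype(int); b,g,r=p[...,0],p[...,1],p[...,2]
X=P[(b>1.6*r)&(b>1.6*g)&(b>25)]; X=X[(X[:,0]>.4)&(X[:,0]<.72)&(X[:,1]>-.235)&(X[:,1]<-.05)]
print("blue",X.max(0).round(3)); X=X[X[:,2]>.06]; rc=cv2.minAreaRect(X[:,:2].astype(np.float32)); print(np.round(cv2.boxPoints(rc),3).tolist(),rc, np.percentile(X[:,2],[2,50,98]))
E
```

```text
10.55 [0.4534 0.2204 0.2214]
drawer_knob 0.58 [0.554 0.19  0.101]
ring_case 0.93 [ 0.503 -0.144  0.07 ]
ring_case 0.89 [ 0.534 -0.287  0.053]
wood_hex 0.95 [ 0.418 -0.019  0.042]
jade 0.67 [ 0.356 -0.276  0.01 ]
spare_tin 0.43 [0.379 0.242 0.024]
 knob [[0.502, 0.238, 0.115], [0.502, 0.236, 0.114], [0.504, 0.235, 0.116], [0.504, 0.238, 0.116], [0.505, 0.233, 0.116], [0.507, 0.235, 0.119], [0.507, 0.237, 0.118], [0.507, 0.234, 0.113]]
blue [ 0.564 -0.097  0.077]
[[0.45500001311302185, -0.10499999672174454], [0.46299999952316284, -0.2070000022649765], [0.5659999847412109, -0.1979999989271164], [0.5569999814033508, -0.09600000083446503]] ((0.5102372169494629, -0.1516101360321045), (0.10271234065294266, 0.10289506614208221), 4.937262535095215) [0.06678296 0.07071432 0.07426012]
```

View pics/t1.png

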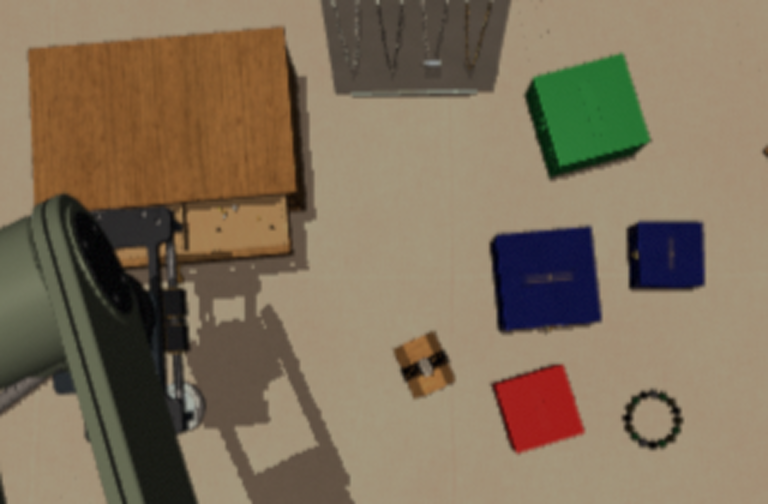

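The top view shows the case shut at picture (546,278). Its front edge is where it was before, to within 1 mm, and the loose things are unmoved. I'll lower in front of the knob.

Call:
step_arm --pt "14 -3 10" --pt "0 0 25" --pt "0 0 30" --pt "0 0 20" --pt "0 0 0" --yaw '[0,0,0,0,0]'

```text
time: 11.35
tool_pos: [0.4474, 0.2299, 0.1328]
eef_rot: [-179.6, 0.1, 94.8]
wrist_force: [0.3, -0.2, -0.2]
width: 0.0006
```

Call:
step_arm --pt "0 0 10" --pt "0 0 10" --pt "0 0 8" --pt "0 0 0" --pt "0 0 0" --yaw '[0,0,0,0,0]'

```text
time: 11.85
tool_pos: [0.4499, 0.2311, 0.108]
eef_rot: [180.0, -0.0, 94.8]
wrist_force: [0.7, 0.0, 0.2]
width: 0.0004
```

```bash
python3 snap.py scene s6 150 150 350 300 4
```

```text
11.85 [0.4499 0.2311 0.108 ]
```

View pics/s6.png

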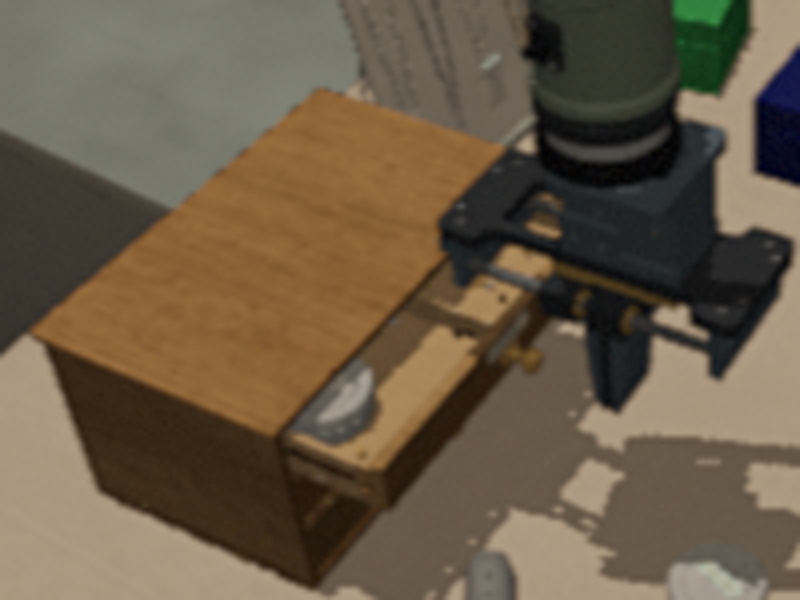

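Tip in front of the knob, on its axis: knob at crop (522,357), fingertip at (612,400). The gripper body is well above the drawer. Approaching slowly.

Call:
step_arm --pt "4 5 3" --pt "0 6 0" --pt "0 6 0" --pt "0 5 0" --pt "0 4 0" --yaw '[0,0,0,0,0]'

```text
time: 12.4
tool_pos: [0.4761, 0.2373, 0.1049]
eef_rot: [180.0, -0.0, 94.8]
wrist_force: [0.5, -0.0, -0.4]
width: 0.0002
```

Call:
step_arm --pt "0 3 0" --pt "0 2 0" --pt "0 2 0" --pt "0 2 0" --pt "0 2 0" --yaw '[0,0,0,0,0]'

```text
time: 12.9
tool_pos: [0.4864, 0.2382, 0.1049]
eef_rot: [-180.0, 0.0, 94.8]
wrist_force: [0.8, -0.4, -0.7]
width: -0.0
```

Call:
step_arm --pt "0 2 0" --pt "0 2 0" --pt "0 2 0" --pt "0 2 0" --pt "0 2 0" --yaw '[0,0,0,0,0]'

```text
time: 13.4
tool_pos: [0.4963, 0.239, 0.1049]
eef_rot: [-180.0, 0.0, 94.8]
wrist_force: [-0.1, -0.4, 0.3]
width: 0.0003
```

```bash
python3 snap.py scene s7 150 150 350 300 4
```

```text
13.4 [0.4963 0.239  0.1049]
```

View pics/s7.png

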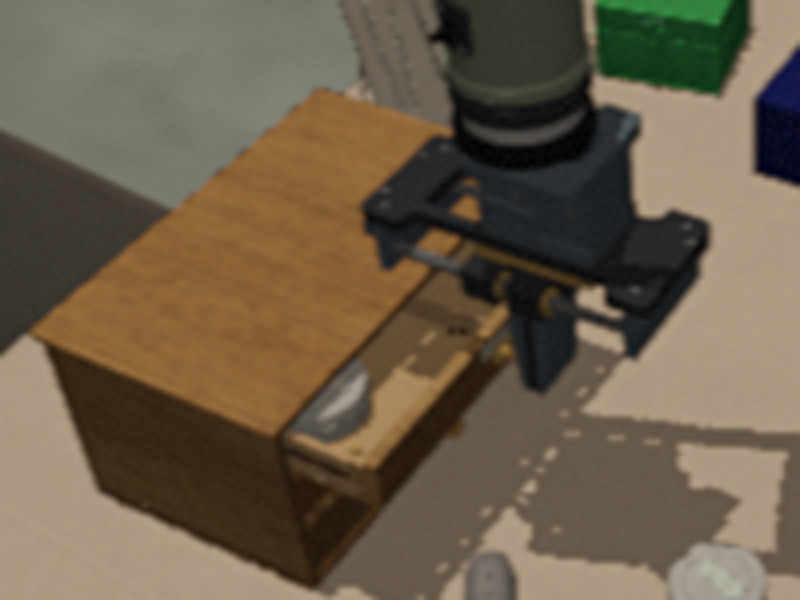

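The finger is on the knob and the drawer has started in, with its front moved at crop (500,350). Continuing at about 20 mm/s.

Call:
step_arm --pt "0 2 0" --pt "0 2 0" --pt "0 2 0" --pt "0 2 0" --pt "0 2 0" --yaw '[0,0,0,0,0]'

```text
time: 13.95
tool_pos: [0.5064, 0.2398, 0.1049]
eef_rot: [180.0, 0.0, 94.8]
wrist_force: [-0.0, -0.0, -0.0]
width: 0.0004
```

Call:
step_arm --pt "0 2 0" --pt "0 2 0" --pt "0 2 0" --pt "0 2 0" --pt "0 2 0" --yaw '[0,0,0,0,0]'

```text
time: 14.45
tool_pos: [0.5164, 0.2407, 0.1049]
eef_rot: [-180.0, 0.0, 94.8]
wrist_force: [-0.6, -0.1, 0.8]
width: 0.0005
```

Call:
step_arm --pt "0 2 0" --pt "0 2 0" --pt "0 2 0" --pt "0 2 0" --pt "0 2 0" --yaw '[0,0,0,0,0]'

```text
time: 14.95
tool_pos: [0.5263, 0.2415, 0.1049]
eef_rot: [-180.0, 0.0, 94.8]
wrist_force: [-0.4, -0.1, -0.2]
width: 0.0005
```

Call:
step_arm --pt "0 2 0" --pt "0 2 0" --pt "0 2 0" --pt "0 2 0" --pt "0 2 0" --yaw '[0,0,0,0,0]'

```text
time: 15.45
tool_pos: [0.5363, 0.2424, 0.1049]
eef_rot: [180.0, 0.0, 94.8]
wrist_force: [-0.9, -0.3, 0.2]
width: 0.0005
```

```bash
python3 snap.py scene s8 150 150 350 300 4
```

```text
15.45 [0.5363 0.2424 0.1049]
```

View pics/s8.png

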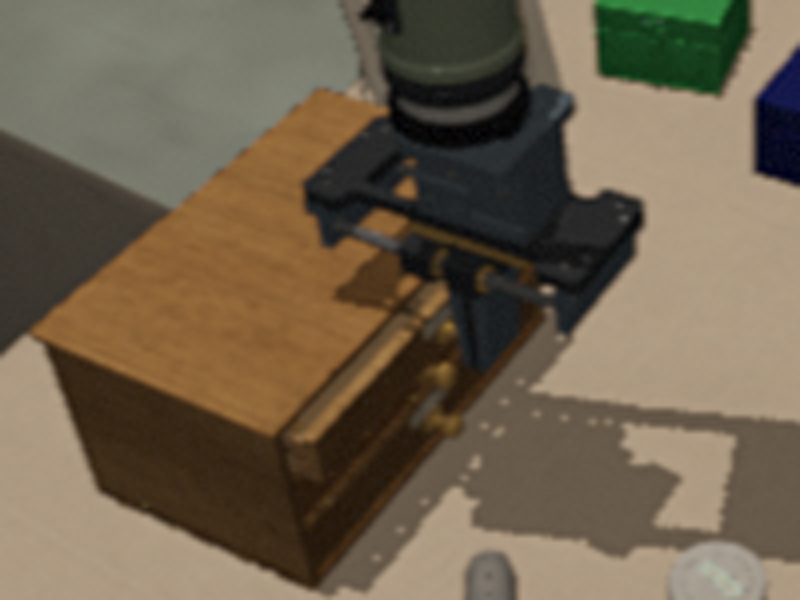

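Almost in, with roughly 15–20 mm left. Slowing down.

Call:
step_arm --pt "0 2 0" --pt "0 2 0" --pt "0 1 0" --pt "0 1 0" --pt "0 1 0" --yaw '[0,0,0,0,0]'

```text
time: 16.0
tool_pos: [0.5432, 0.243, 0.1049]
eef_rot: [-180.0, 0.0, 94.8]
wrist_force: [-1.1, -0.5, 0.4]
width: 0.0006
```

Call:
step_arm --pt "0 1 0" --pt "0 1 0" --pt "0 1 0" --pt "0 1 0" --pt "0 1 0" --yaw '[0,0,0,0,0]'

```text
time: 16.5
tool_pos: [0.5482, 0.2434, 0.1049]
eef_rot: [-180.0, 0.0, 94.8]
wrist_force: [-1.4, -0.5, -0.0]
width: 0.0003
```

Call:
step_arm --pt "0 1 0" --pt "0 1 0" --pt "0 1 0" --pt "0 1 0" --pt "0 0 0" --yaw '[0,0,0,0,0]'

```text
time: 17.0
tool_pos: [0.5523, 0.2437, 0.1049]
eef_rot: [180.0, 0.0, 94.8]
wrist_force: [-0.0, 0.2, -0.3]
width: 0.0006
```

Call:
step_arm --pt "0 1 0" --pt "0 1 0" --pt "0 1 0" --pt "0 0 0" --pt "0 0 0" --yaw '[0,0,0,0,0]'

```text
time: 17.5
tool_pos: [0.5552, 0.244, 0.1049]
eef_rot: [180.0, 0.0, 94.8]
wrist_force: [-0.9, -0.4, 0.5]
width: 0.0003
```

Call:
step_arm --pt "0 1 0" --pt "0 1 0" --pt "0 1 0" --pt "0 0 0" --pt "0 0 0" --yaw '[0,0,0,0,0]'

```text
time: 18.0
tool_pos: [0.558, 0.2442, 0.1049]
eef_rot: [-180.0, 0.0, 94.8]
wrist_force: [-0.0, 0.5, 0.4]
width: 0.0004
```

```bash
python3 snap.py scene s9 150 150 350 300 4
```

```text
18.0 [0.558  0.2442 0.1049]
```

View pics/s9.png

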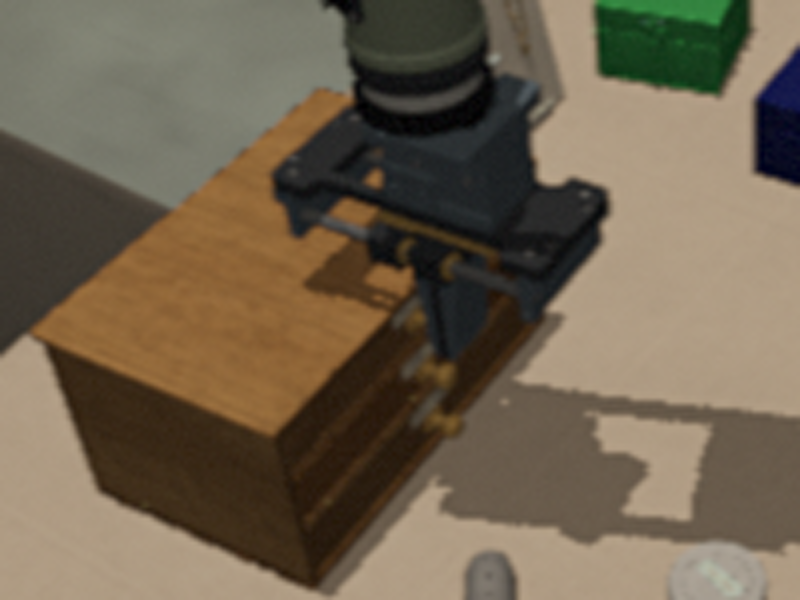

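The front is just about under the board lip, with no stop force yet. Continuing in 1 mm rows until the stop shows.

Call:
step_arm --pt "0 1 0" --pt "0 1 0" --pt "0 0 0" --pt "0 0 0" --pt "0 0 0" --yaw '[0,0,0,0,0]'

```text
time: 18.55
tool_pos: [0.5582, 0.2442, 0.1048]
eef_rot: [-179.8, 0.0, 94.8]
wrist_force: [-5.1, -0.1, 3.1]
width: 0.0005
```

Call:
step_arm --pt "0 1 0" --pt "0 1 0" --pt "0 0 0" --pt "0 0 0" --pt "0 0 0" --yaw '[0,0,0,0,0]'

```text
time: 19.05
tool_pos: [0.5583, 0.2442, 0.1048]
eef_rot: [-179.5, 0.0, 94.8]
wrist_force: [-9.5, -1.4, 4.8]
width: 0.0001
```

The stop is reached at x=0.558, with 9.5 N of reaction and no further motion. I'll back off, lift clear and verify.

Call:
step_arm --pt "0 -4 0" --pt "0 -6 0" --pt "0 -10 0" --pt "0 -15 0" --pt "0 -15 -5" --yaw '[0,0,0,0,0]'

```text
time: 19.55
tool_pos: [0.511, 0.24, 0.1094]
eef_rot: [-179.9, 0.0, 94.8]
wrist_force: [0.0, 0.7, 0.5]
width: 0.0008
```

Call:
step_arm --pt "0 -10 -30" --pt "0 0 -40" --pt "-20 -20 -40" --pt "-40 -20 -30" --pt "-40 0 0" --yaw '[0,0,0,0,0]'

```text
time: 20.05
tool_pos: [0.4718, 0.1396, 0.2528]
eef_rot: [179.5, -0.1, 95.0]
wrist_force: [1.4, -1.5, 0.7]
width: 0.0003
```

Call:
step_arm --pt "-45 0 0" --pt "-45 0 0" --pt "-40 0 0" --pt "-30 0 0" --pt "0 0 0" --yaw '[0,0,0,0,0]'

```text
time: 20.55
tool_pos: [0.4851, -0.0229, 0.2482]
eef_rot: [179.9, 0.1, 94.6]
wrist_force: [0.6, 0.7, -0.4]
width: 0.0003
```

```bash
python3 snap.py top t2 155 95 475 305 2.4; python3 snap.py scene s10 150 100 450 310 2.6
python3 - <<'E'
from h import *
for n,f in (("top","t2"),("scene","s10")):
    m=viewer.camera_model(n);R=np.array(m["R"]);t=np.array(m["t"])
    for q in ("wood_hex","jade","spare_tin"):
        for r in search_frame(q,n)[:1]: print(n,q,round(r["p"],2),np.round(R.T@(np.array(r["point"])-t),3))
    P=cloud(n,np.load(f+".npy"))
    kb=P[(P[...,2]>.1)&(P[...,2]<.125)&(P[...,1]>.21)&(P[...,1]<.28)&(P[...,0]<.60)&(P[...,0]>.5)]
    if len(kb): print(" knob",kb[kb[:,0].argsort()[:4]].round(3).tolist())
    for z in (.016,.063,.115):
        k=P[(abs(P[...,2]-z)<.01)&(P[...,1]>.2)&(P[...,1]<.28)&(P[...,0]<.62)&(P[...,0]>.5)]
        if len(k): print("  knobs z",z,np.sort(k[:,0])[:3].round(3))
    p=cv2.imread(f+"_full.png").astype(int); b,g,r=p[...,0],p[...,1],p[...,2]
    X=P[(b>1.6*r)&(b>1.6*g)&(b>25)]; X=X[(X[:,0]>.4)&(X[:,0]<.72)&(X[:,1]>-.235)&(X[:,1]<-.05)]
    print("blue",X.min(0).round(3),X.max(0).round(3)); X=X[X[:,2]>.06]; rc=cv2.minAreaRect(X[:,:2].astype(np.float32)); print(np.round(cv2.boxPoints(rc),3).tolist())
E
```

```text
20.55 [ 0.4851 -0.0229  0.2482]
20.6 [ 0.485  -0.0211  0.2481]
top jade 0.71 [ 0.352 -0.276  0.01 ]
top spare_tin 0.91 [0.368 0.258 0.019]
 knob [[0.567, 0.244, 0.115], [0.568, 0.25, 0.115], [0.568, 0.242, 0.114], [0.568, 0.247, 0.114]]
  knobs z 0.016 [0.567 0.567 0.567]
  knobs z 0.063 [0.569 0.569 0.572]
  knobs z 0.115 [0.567 0.568 0.568]
blue [ 0.444 -0.206  0.067] [ 0.519 -0.05   0.586]
[[0.4000000059604645, -0.07199999690055847], [0.4749999940395355, -0.2240000069141388], [0.5189999938011169, -0.20200000703334808], [0.4440000057220459, -0.05000000074505806]]
scene wood_hex 0.96 [ 0.408 -0.006  0.035]
scene jade 0.68 [ 0.349 -0.277  0.012]
scene spare_tin 0.97 [0.362 0.265 0.025]
 knob [[0.565, 0.245, 0.114], [0.566, 0.249, 0.111], [0.566, 0.252, 0.113], [0.566, 0.245, 0.108]]
  knobs z 0.016 [0.565 0.566 0.566]
  knobs z 0.063 [0.565 0.565 0.566]
  knobs z 0.115 [0.565 0.566 0.566]
blue [ 0.45  -0.21   0.001] [ 0.56  -0.095  0.076]
[[0.45100000500679016, -0.10100000351667404], [0.46000000834465027, -0.21199999749660492], [0.5609999895095825, -0.2029999941587448], [0.5519999861717224, -0.09300000220537186]]
```

View pics/s10.png

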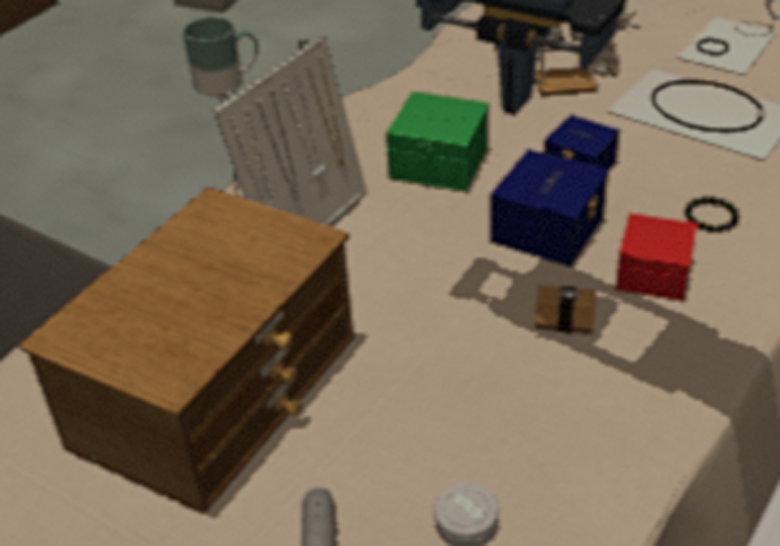

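View pics/t2.png

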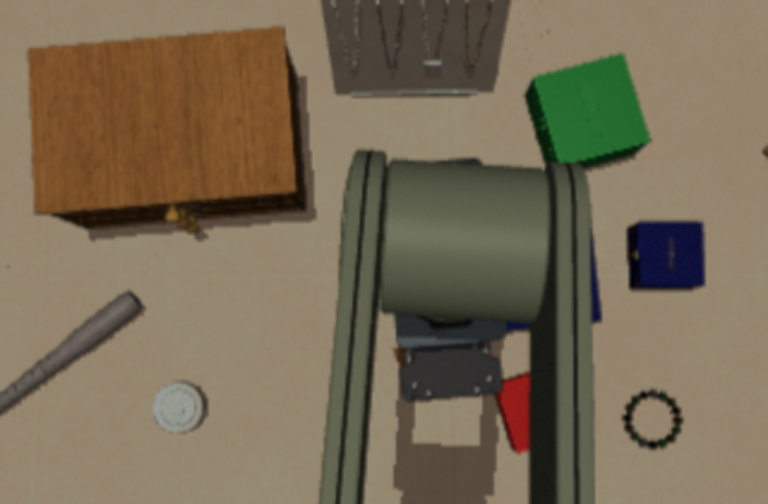

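The top knob lines up with the two shut drawers' knobs to within about 1 mm (x≈0.566 for all three). The lid is flush at about 72 mm, the case hasn't shifted, and the arm hangs free at z=0.25. Handing in.

Run:
```python
from h import *
s=status.observe(); print(s["time"],np.round(s["wrist_force"],1),np.abs(s["joint_vel"]).max())
print(ctrl.finish_job())
```

```text
20.95 [-0.   0.  -0.7] 0.18254745953438184
the job is handed in; nothing more can be done
None
```

Both parts are done: the ring case lid is shut and the top drawer is fully home. I handed the job in at 20.95 s; it reports no verdict.

- **Lid:** I pushed it over from behind with the closed fingertips and lowered it under the tip. I then pressed until the tip read 72.2 mm with about 8 N of reaction. Before-and-after views from the same camera show the case's front edge moved no more than about 1 mm.
- **Drawer:** I pushed it in by the knob at about 20 mm/s, slowing to 10 mm/s or less. It met the stop at about 5 N, rising to 9.5 N when pressed, and did not move further. All three knobs line up at x≈0.566 m, so it is level with the two shut drawers.
- **Loose things:** the hex block, bracelet and spare tin measure within about 3 mm of where they started, which is within the networks' accuracy. The fingers stayed outside the drawer, so they never reached the tin.

**Checks that failed or disagreed:**
- In the last top view the arm hid the case and the hex block. That view's numbers for the case are meaningless and the network did not find the hex block; I relied on the scene camera instead.
- In an earlier top view the network put the knob about 50 mm off and the spare tin about 2 cm off, while the arm partly covered both. I used depth for the knob, and the later clear view put the tin back in place.

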